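Stand up the tipped bulb carton and clamp the row

ROBOT

A 6-joint arm with a two-finger parallel gripper is mounted at the origin on the work surface. World frame = base frame: x ahead of the robot, y to its left, z up, the work surface at z = 0. Lengths are in m, angles in rad, forces in N, time in s.
With the tool pointing down it reaches from about 0.375 to 0.9 m from the base axis. Payload 3.1 kg.
Tool frame: the origin (TCP) lies midway between the tips of the shut fingers; the grasp point (between the pads) lies 19 mm behind it (manip.grasp_offset is the distance from the TCP to the grasp point, in m); z points along the fingers, y is the line along which they close (so a half turn about z gives the same grasp; the last joint's range is limited). The gripper opens to 85 mm and grips with 20 to 120 N. Pads are 22 mm wide; open, the fingers measure 114 mm over their backs; the gripper's body (76 mm by 85 mm) begins 54 mm behind the grasp point. The pads swing forward as they close: fully open they stand 13 mm farther back than shut.
Start: joints at [-1.31, 0.527, 1.433, -0, 1.181, -0.178], TCP at [0.266, -0.566, 0.231] pointing down, gripper open.
Joint ranges: [-3.08, 3.08], [-0.75, 2.2], [0.22, 2.44], [-1.43, 4.57], [0, 2.65], [-2.85, 2.85]. Speed limits (rad/s): [2.79, 2.79, 3.14, 3.14, 3.14, 3.14].

INTERFACE

Orientations are given as a unit quaternion [x, y, z, w].
In Python, from station import sensors, cams, order, manip gives the robot as it stands.
- The arm moves only by the tool move_arm, never from a script. Its argument "targets" is a list of rows, each an object of numbers: "dx", "dy", "dz": the shift along the world's x, y, z normalised to -1 to 1, where 1 is 25 mm; "rx", "ry", "rz": the turn, a rotation vector about the world's x, y, z normalised to -1 to 1, where 1 is 30 degrees. A call has exactly 10 rows; each row shifts and turns the commanded pose from where the row before left it; what a row does not reach is not made up. A row lasts 1/8 s, in which the tool goes at most 62.5 mm and 10.7 degrees, less where a joint would pass 70% of its speed; a pose out of reach is approached as far as the arm can. A call with a number of a shift or a turn outside -1 to 1 is refused whole. A call with a gripper value outside its range is refused whole. "claw" is the opening in per cent of the stroke, from 0 (shut) to 100 (fully open), set as the call begins (left out, the last holds). The fingers move at their own pace and stop on an object; "newtons" is the grip in N (left out, the last holds). Time passes only in rows, so rows that do not move let the fingers close, or fill a call up. It gives the time, the measured TCP pose, the force, the opening and the grip force at its end, in the units of the state.
- sensors.sense(): the state, without advancing time (a new reading comes with each control period).
- cams.snapshot(name): name is "side" or "top"; returns the picture (384x512x3 uint8, red, green, blue); there is no depth.
- cams.camera_model(name): a dict with "fx", "fy", "cx", "cy" (pixels), "distortion" ([k1, k2, p1, p2, k3] as OpenCV has them; the pictures are not rectified), "extrinsics" (4x4, takes a point from world to camera coordinates). Camera axes: x right, y down, z forward; pixel columns grow to the right and rows downward; lengths in m; the calibration is good to about 2 mm. A picture is of the moment at which its call begins. camera_model takes no time and is no camera call.
- order.sign_off(): hands the job in; it is judged then, once.
The state is a dict: "t": time; "q": joint angles; "qd": joint speeds; "tau": joint torques, N m; "tcp_pos": TCP position; "tool_rot": TCP orientation; "force": force on the tool from outside, world axes, zero at the start; "ft_torque": the same for the moment, N m; "finger_gap": opening from 0.0 (shut) to 1.0 (fully open); "gripper_force": force on a finger pad.
Only numpy, scipy, OpenCV 4.12 (cv2) and the standard library are available. Lean on these libraries where they do the work, as an engineer would, in place of code of your own. Each camera call takes 0.05 s, during which the arm holds its last target. There are 200 camera calls.

TASK

One light-bulb carton has tipped over in the row on the clamping board: stand it upright, bulb up, in line in the gap between its two standing neighbours and let go of it. Then pump the ratchet trigger, never pushing the jaw itself by hand, until the spring pad has pushed the three cartons together against the end stop and its spring is about half squeezed: a firm hold that must not crush the bulbs (never let the spring bottom out). Finish while still holding the trigger down so that the row stays gripped, all cartons upright, and leave everything else on the table alone.

Things in the scene. Friction and masses are not known exactly. Their poses are not given: they have to be found in the camera images.
- jig: Plywood clamping board, 12 mm thick, fixed to the table. Origin on the table, mid lane; z up. The lane runs along y on its top: +y to the end stop, -y to the clamp. It spans x -60 to 100, y -340 to 190 mm. A fence 10 mm high (inner face at x -30 mm, y -90 to 150) borders the lane's -x side. The clamp head, two black cheeks up to 116 mm above the table, stands at y -236 to -174, x -25 to 25 mm.
- end_stop: Black fixed block, 70 mm wide (x), 16 mm thick, 60 mm high, at the +y end of the lane. Origin at the foot of the face that looks down the lane to -y (150 mm along the board's y, on the board's top); same axes as the board.
- carton_stop: Standing neighbour next to the end stop: cardboard carton 46 x 46 x 90 mm with a white bulb dome (radius 18 mm) out of its top to 105 mm, about 0.15 kg. Origin at the centre of its foot, z towards the bulb.
- carton_jaw: Standing neighbour on the clamp's side; same kind of carton, same origin and axes.
- carton_tipped: The tipped carton, the same kind; it lies across the lane between the two neighbours, at least 25 mm free on either side, its bulb pointing roughly to the board's +x. Origin at the centre of its foot (46 x 46 mm), z towards the bulb: now level, it must end upright. Centre of mass about 46 mm from the foot.
- jaw_bar: Toothed steel bar (12 x 16 mm) sliding along the board's +y (135 mm at most), with a 40 x 36 mm black spring plate on its front end. Origin at the centre of that plate's front face, 36 mm above the table. About 4 N of friction holds the bar, no latch: it slips back to nearly no load when the trigger is let go. It carries the spring pad. Not to be pushed by hand.
- press_pad: Grey spring pad, 50 x 8 x 40 mm, in front of the spring plate. Origin at the centre of its pressing face; y is the pressing direction. Unloaded, its origin is 24 mm ahead of jaw_bar's; the spring gives 2.5 N per mm and bottoms out at 16 mm (8 mm between the origins). A firm gentle hold is a squeeze of 4 to 12 mm (10 to 30 N).
- trigger: Black trigger lever over the clamp's fixed grip. Origin on its hinge (board y -205 mm, 101 mm above the table), hinge along x; the arm points to the board's -y, 0.4 rad above level at rest. It pushes down 0.5 rad and springs back up. Takes 3 to 8 N at the paddle, plus 0.4 N per N of pad force. A full stroke moves the jaw 13 to 20 mm (teeth every 5 mm); let it come fully up between strokes.
- trigger_pad (a point): Point on top of the trigger's rubber paddle, 90 mm from the hinge, where to push down. The paddle is 36 mm wide, 56 mm long (60 to 116 mm from the hinge) and 10 mm thick. At rest the point is about 141 mm above the table, fully down about 97 mm.
- screwdriver: Bystander lying on the board beside the clamp, 150 mm long.
- cement_tin: Bystander: small tin, 40 mm across, 55 mm high, standing on the board beside the trigger.
- bracket: Bystander: steel angle bracket, 40 x 60 x 35 mm, on the board near the end stop.
- tape_measure: Bystander: tape measure, 70 x 38 x 65 mm, on the table near the robot.
- spirit_level: Bystander: spirit level, 400 mm long, 50 mm high, beyond the board.
- sealer_can: Bystander: tin, 76 mm across, 100 mm high, far left.
- spanner: Bystander: 200 mm spanner on the table at the robot's right, near side.
Not all that is in view belongs to the job. Leave any orange look-alike of the carton_tipped alone. Leave any purple look-alike of the carton_stop alone.

How it is judged:
On the way, in this order (a step that is already met when the one before it is completed fails the run):
1. the tipped carton stands upright in the lane between its neighbours, let go (angle between carton_tipped's own z axis and vertical below 0.12 rad and z of carton_tipped in the frame of jig between 0.009 and 0.017 m and x of carton_tipped in the frame of jig between -0.02 and 0.02 m and y of carton_tipped in the frame of jig between -0.01 and 0.09 m and contact force between the fingers and carton_tipped below 0.1 N and linear speed of carton_tipped below 0.03 m/s), for 0.2 s.
2. the trigger, pushed by the robot, closes the row up between pad and end stop ((contact force between trigger and the fingers above 1.5 N or contact force between trigger and the arm above 1.5 N) and contact force between press_pad and carton_jaw above 5 N and contact force between end_stop and carton_stop above 3 N), for 0.1 s.
At the end, for the whole second after the job is handed in: The robot still pushes the trigger (over 1.5 N); the pad presses with 7 to 34 N and over 4 N passes through all three cartons into the end stop; all three stand within 0.12 rad of upright and 20 mm of the lane's middle, at rest on the board ((contact force between trigger and the fingers above 1.5 N or contact force between trigger and the arm above 1.5 N) and contact force between press_pad and carton_jaw between 7 and 34 N and contact force between each of end_stop, carton_tipped and carton_stop above 4 N and contact force between carton_tipped and carton_jaw above 4 N and angle between each of carton_tipped, carton_stop, carton_jaw's own z axis and vertical below 0.12 rad and z of carton_tipped in the frame of jig between 0.009 and 0.017 m and x of carton_tipped in the frame of jig between -0.02 and 0.02 m and x of carton_stop in the frame of jig between -0.02 and 0.02 m and x of carton_jaw in the frame of jig between -0.02 and 0.02 m and linear speed of each of carton_tipped, carton_jaw, carton_stop below 0.02 m/s); the arm keeps its last pose, push and grip.
It fails at once if the cartons are crushed: the pad pressed with more than 38 N (spring nearly bottomed out) (contact force between press_pad and carton_jaw above 38 N).
It fails at once if the jaw bar or pad is pushed by hand (contact force between any of the fingers, the arm and jaw_bar above 2 N).
It fails at once if a standing neighbour is tipped (angle between any of carton_stop, carton_jaw's own z axis and vertical above 0.5 rad).
It fails at once if a bystander is moved by more than 30 mm (distance of any of screwdriver, cement_tin, bracket, tape_measure, spirit_level, sealer_can, spanner from where it was at the start of the episode above 0.03 m).
It also fails if it takes over 72 s, if anything falls off the work surface, if the arm or the gripper's body presses on something with over 40 N, if the wrist force passes 120 N, or if a joint passes its speed limit or range.

## Working session

There is one attempt and no reset: what is moved stays moved. The work goes in short steps, Python scripts to look and compute and a tool call to move; the robot and the scene stay as the last step left them, time stands still between calls to the robot, and variables do not carry over. Pictures are saved under pics/ and viewed, at most 10 in all, crops included, and the job is handed in when it is done.

Besides the shell and the picture viewer there is one more tool, called after "Call:" by a JSON object that holds its "api" and its "payload". move_arm: Moves the arm, as the interface text tells. Scaled input: -1 to 1 covers 25 mm each way for a shift and 30 degrees each way for a turn. Its arguments: {"type":"object","properties":{"targets":{"type":"array"},"claw":{"type":"number"},"newtons":{"type":"number"}},"required":["targets"]}

```bash
mkdir -p pics; python3 - <<'E'
from station import sensors,cams,manip
import cv2,numpy as np
for n in("side","top"):
    cv2.imwrite(f"pics/{n}0.png",cams.snapshot(n)[:,:,::-1])
    m=cams.camera_model(n);print(n,m)
print(sensors.sense()); print(manip.grasp_offset)
E
```

```text
side {'fx': 373.54911609581626, 'fy': 373.54911609581626, 'cx': 255.75009352075966, 'cy': 191.37423396877563, 'distortion': array([-0.04208224,  0.        ,  0.        ,  0.        ,  0.        ]), 'extrinsics': array([[ 0.99645715, -0.08144955,  0.02095533, -0.53595937],
       [-0.0445623 , -0.72264408, -0.68978238,  0.10213695],
       [ 0.0713257 ,  0.68640476, -0.72371344,  1.09310654],
       [ 0.        ,  0.        ,  0.        ,  1.        ]])}
top {'fx': 404.95059871167047, 'fy': 404.95059871167047, 'cx': 255.7871183603366, 'cy': 194.7673481325982, 'distortion': array([-0.12073377,  0.        ,  0.        ,  0.        ,  0.        ]), 'extrinsics': array([[ 0.03029073, -0.99897833,  0.03353747, -0.01933637],
       [-0.98368781, -0.03574569, -0.17629671,  0.56604781],
       [ 0.17731542, -0.02765024, -0.98376558,  1.02512328],
       [ 0.        ,  0.        ,  0.        ,  1.        ]])}
{'t': 0.1, 'q': array([-1.31052600e+00,  5.28401457e-01,  1.43376493e+00,  9.73961691e-06,
        1.18144427e+00, -1.78514330e-01]), 'qd': array([-0.00148297, -0.00117262, -0.00322189, -0.00212765, -0.00098348,
        0.00080843]), 'tau': array([ 6.44719894e-04, -4.43303025e+01, -1.78587610e+01, -1.69499845e-04,
        3.87879860e-03, -4.23004010e-06]), 'tcp_pos': array([ 0.26537545, -0.56514355,  0.23041708]), 'tool_rot': array([ 9.76029787e-01,  2.17634640e-01, -3.67349254e-05, -1.00834623e-03]), 'force': array([-0.19810243,  0.64736884,  0.73855896]), 'ft_torque': array([-0.01150659, -0.00973738, -0.04713768]), 'gripper_force': 0.0, 'finger_gap': 1.0006873396535285}
0.0187
```

View pics/side0.png

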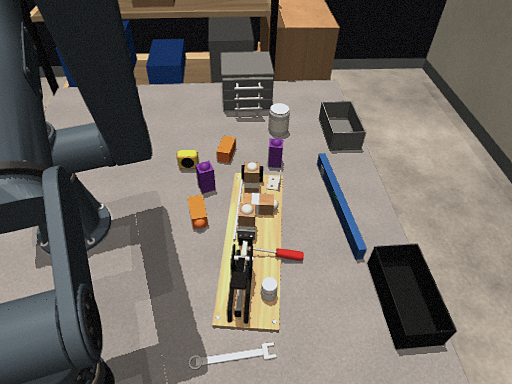

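View pics/top0.png

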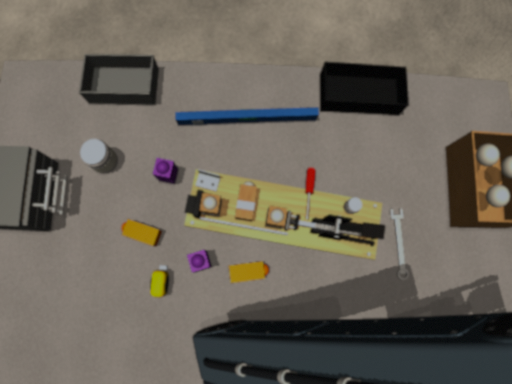

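The row lies around (190–290, 205) in the top view, with the clamp to its right and the trigger near (370, 230). I'll zoom in on both views.

```bash
python3 - <<'E'
import cv2
a=cv2.imread("pics/top0.png")[160:265,180:392];cv2.imwrite("pics/topc.png",cv2.resize(a,(795,394),interpolation=cv2.INTER_CUBIC))
a=cv2.imread("pics/side0.png")[155:335,200:320];cv2.imwrite("pics/sidec.png",cv2.resize(a,(400,600),interpolation=cv2.INTER_CUBIC))
E
```

```text
(no output)
```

View pics/topc.png

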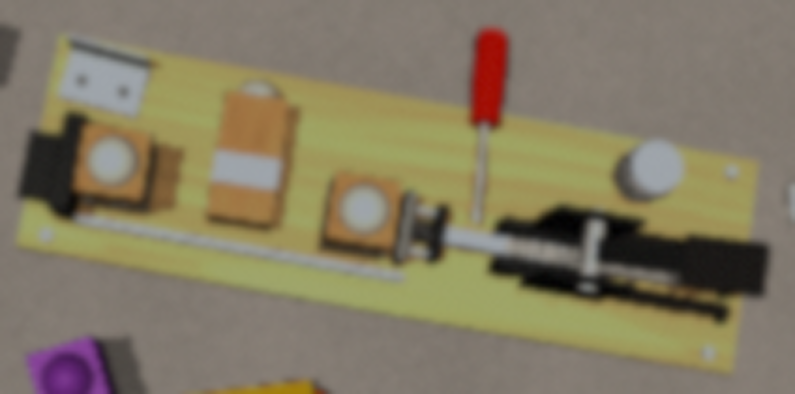

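View pics/sidec.png

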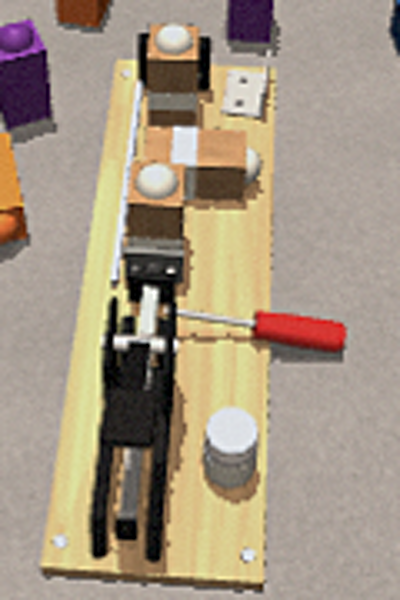

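The crops show the tipped carton at crop px (208–295, 85–228), with its dome up. The board corners are also clear: (62,37), (757,160), (733,372), (18,245).

```bash
cat >h.py <<'E'
import numpy as np,cv2
from station import cams
from scipy.optimize import least_squares
def K(n):
    m=cams.camera_model(n);return np.array([[m['fx'],0,m['cx']],[0,m['fy'],m['cy']],[0,0,1]]),np.array(m['distortion']),np.array(m['extrinsics'])
def proj(n,P):
    k,d,E=K(n);return cv2.projectPoints(np.array(P,float).reshape(-1,1,3),cv2.Rodrigues(E[:3,:3])[0],E[:3,3],k,d)[0].reshape(-1,2)
def ray(n,uv,z):
    k,d,E=K(n);p=cv2.undistortPoints(np.array(uv,float).reshape(-1,1,2),k,d).reshape(-1,2)
    r=np.c_[p,np.ones(len(p))]@E[:3,:3];c=-E[:3,:3].T@E[:3,3];return c+r*((z-c[2])/r[:,2])[:,None]
def T(a,J):  # jig->world
    x,y,t=a;J=np.atleast_2d(J);c,s=np.cos(t),np.sin(t)
    return np.c_[x+c*J[:,0]-s*J[:,1],y+s*J[:,0]+c*J[:,1],J[:,2]]
def inv(a,P):
    x,y,t=a;P=np.atleast_2d(P);c,s=np.cos(t),np.sin(t);X=P[:,0]-x;Y=P[:,1]-y
    return np.c_[c*X+s*Y,-s*X+c*Y,P[:,2]]
top=lambda L:np.array(L)/3.75+[180,160]-.37
side=lambda L:np.array(L)/3.333+[200,155]-.37
E
python3 - <<'E'
from h import *
np.set_printoptions(precision=4,suppress=True)
J=np.array([[.1,.19,.012],[.1,-.34,.012],[-.06,-.34,.012],[-.06,.19,.012]])
ut=top([(62,37),(757,160),(733,372),(18,245)]);us=side([(272,67),(265,583),(42,570),(118,62)])
f=lambda a:np.r_[(proj("top",T(a,J))-ut).ravel(),(proj("side",T(a,J))-us).ravel()]
r=least_squares(f,[.5,-.1,0]);a=r.x;print(a,r.fun)
np.save("a.npy",a)
q=lambda n,L,z:print(n,inv(a,ray(n,(top if n=="top" else side)(L),z))*1e3)
print("tipped top");q("top",[(228,90),(292,103),(275,228),(208,218)],.058)
q("side",[(145,128),(240,130),(247,170),(197,167)],.058)
print("stop top");q("top",[(83,122),(153,133),(143,205),(75,190)],.102)
print("jaw top");q("top",[(336,172),(402,183),(393,252),(326,238)],.102)
print("domes");q("top",[(113,160),(364,209)],.105);q("side",[(173,40),(155,182)],.105)
print("pad top");q("top",[(408,192),(398,258)],.056)
print("trigger pad");q("top",[(685,237),(767,245),(765,296),(683,290)],.141);q("side",[(107,390),(165,390),(158,445),(105,440)],.14)
print("tin");q("top",[(658,163)],.067);print("world",T(a,[[0,.04,.012],[0,-.295,.14]]))
E
```

```text
[ 0.5138 -0.0071 -0.1419] [-0.1797 -0.359   0.9337  0.034   0.4181  0.2236 -0.0356  0.684   0.9413
  0.074   0.3209  0.0602 -0.0041 -0.6118 -0.6931 -1.1493]
tipped top
top [[ 72.0959  59.1899  58.    ]
 [ 70.9169  13.0836  58.    ]
 [-18.5347   9.6044  58.    ]
 [-19.8317  56.7142  58.    ]]
side [[-18.8599  53.0609  58.    ]
 [ 66.5469  57.4344  58.    ]
 [ 74.1459   9.8896  58.    ]
 [ 30.3712   9.9454  58.    ]]
stop top
top [[ 24.1511 149.5508 102.    ]
 [ 25.1139 101.7733 102.    ]
 [-24.0013  99.2617 102.    ]
 [-22.1211 145.8515 102.    ]]
jaw top
top [[ 20.7166 -23.9427 102.    ]
 [ 21.1679 -68.954  102.    ]
 [-25.807  -70.4111 102.    ]
 [-24.3518 -24.7532 102.    ]]
domes
top [[  1.8715 124.4052 105.    ]
 [ -1.1042 -46.4021 105.    ]]
side [[  1.1785 120.5633 105.    ]
 [ -1.8256 -50.7808 105.    ]]
pad top
top [[ 23.0548 -78.0376  56.    ]
 [-24.0398 -78.5007  56.    ]]
trigger pad
top [[  12.178  -254.0164  141.    ]
 [  16.3467 -309.1476  141.    ]
 [ -17.0317 -311.8963  141.    ]
 [ -22.2964 -257.2091  141.    ]]
side [[ -17.4035 -268.5846  140.    ]
 [  21.6458 -265.6889  140.    ]
 [  20.0717 -307.2823  140.    ]
 [ -14.8091 -306.1805  140.    ]]
tin
top [[  72.7093 -248.7153   67.    ]]
world [[ 0.5194  0.0325  0.012 ]
 [ 0.4721 -0.2991  0.14  ]]
```

Call:
{"api": "move_arm", "payload": {"targets": [{"dx":0.45,"dy":0.98,"rz":-0.103},{"dx":0.45,"dy":0.98,"rz":-0.103},{"dx":0.45,"dy":0.98,"rz":-0.103},{"dx":0.45,"dy":0.98,"rz":-0.103},{"dx":0.45,"dy":0.98,"rz":-0.103},{"dx":0.45,"dy":0.98,"rz":-0.103},{"dx":0.45,"dy":0.98,"rz":-0.103},{"dx":0.45,"dy":0.98,"rz":-0.103},{"dx":0.45,"dy":0.98,"rz":-0.103},{"dx":0.45,"dy":0.98,"rz":-0.103}], "claw": 66, "newtons": 30}}

```text
schema error: expected keys dx, dy, dz, rx, ry, rz
```

Call:
{"api": "move_arm", "payload": {"targets": [{"dx":0.45,"dy":0.98},{"dx":0.45,"dy":0.98},{"dx":0.45,"dy":0.98},{"dx":0.45,"dy":0.98},{"dx":0.45,"dy":0.98},{"dx":0.45,"dy":0.98},{"dx":0.45,"dy":0.98},{"dx":0.45,"dy":0.98},{"dx":0.45,"dy":0.98},{"dx":0.45,"dy":0.98}]}}

```text
schema error: expected keys dx, dy, dz, rx, ry, rz
```

Call:
{"api": "move_arm", "payload": {"targets": [{"dx":0.45,"dy":0.98,"rx":0.02,"ry":0.2},{"dx":0.45,"dy":0.98,"rx":0.02,"ry":0.2},{"dx":0.45,"dy":0.98,"rx":0.02,"ry":0.2},{"dx":0.45,"dy":0.98,"rx":0.02,"ry":0.2},{"rx":0.02,"ry":0.2,"dz":-0.7},{"dz":-0.7},{"dz":-0.7},{"dz":-0.7},{},{}]}}

```text
schema error: expected keys dx, dy, dz, rx, ry, rz
```

```bash
cat >>h.py <<'E'
def st():
    from station import sensors
    from scipy.spatial.transform import Rotation as R
    s=sensors.sense();a=np.load("a.npy");m=R.from_quat(s['tool_rot']).as_matrix()
    c,q=np.cos(a[2]),np.sin(a[2]);W=np.array([[c,q,0],[-q,c,0],[0,0,1]])
    print("t",round(s['t'],2),"q",np.round(s['q'],3),"tcp",np.round(s['tcp_pos'],4),"jig",np.round(inv(a,s['tcp_pos'])*1e3,1),"\nzjig",np.round(W@m[:,2],3),"yjig",np.round(W@m[:,1],3),"F",np.round(s['force'],1),"gap",round(s['finger_gap'],3),"gf",round(s['gripper_force'],1))
def pic(n,name,u0,u1,v0,v1,k):
    a=cams.snapshot(n)[v0:v1,u0:u1,::-1];cv2.imwrite("pics/"+name,cv2.resize(a,None,fx=k,fy=k,interpolation=cv2.INTER_CUBIC))
E
python3 -c "
from h import *;st()"
```

```text
t 0.1 q [-1.311  0.528  1.434  0.     1.181 -0.179] tcp [ 0.2654 -0.5651  0.2304] jig [[-167.  -587.6  230.4]] 
zjig [-0.001  0.002 -1.   ] yjig [ 0.549 -0.836 -0.002] F [-0.2  0.6  0.7] gap 1.001 gf 0.0
```

All six keys are required in each row.

Call:
{"api": "move_arm", "payload": {"targets": [{"dx":0.45,"dy":0.98,"dz":0,"rx":0,"ry":0,"rz":-0.103},{"dx":0.45,"dy":0.98,"dz":0,"rx":0,"ry":0,"rz":-0.103},{"dx":0.45,"dy":0.98,"dz":0,"rx":0,"ry":0,"rz":-0.103},{"dx":0.45,"dy":0.98,"dz":0,"rx":0,"ry":0,"rz":-0.103},{"dx":0.45,"dy":0.98,"dz":0,"rx":0,"ry":0,"rz":-0.103},{"dx":0.45,"dy":0.98,"dz":0,"rx":0,"ry":0,"rz":-0.103},{"dx":0.45,"dy":0.98,"dz":0,"rx":0,"ry":0,"rz":-0.103},{"dx":0.45,"dy":0.98,"dz":0,"rx":0,"ry":0,"rz":-0.103},{"dx":0.45,"dy":0.98,"dz":0,"rx":0,"ry":0,"rz":-0.103},{"dx":0.45,"dy":0.98,"dz":0,"rx":0,"ry":0,"rz":-0.103}], "claw": 66, "newtons": 30}}

```text
t: 1.35
tcp_pos: [0.3782, -0.3197, 0.231]
tool_rot: [0.999, -0.051, -0.0, -0.0]
force: [1.1, -0.1, -0.8]
finger_gap: 0.665
gripper_force: 0.0
```

Call:
{"api": "move_arm", "payload": {"targets": [{"dx":0.45,"dy":0.98,"dz":0,"rx":0,"ry":0,"rz":0},{"dx":0.45,"dy":0.98,"dz":0,"rx":0,"ry":0,"rz":0},{"dx":0.45,"dy":0.98,"dz":0,"rx":0,"ry":0,"rz":0},{"dx":0.45,"dy":0.98,"dz":0,"rx":0,"ry":0,"rz":0},{"dx":0.45,"dy":0.98,"dz":0,"rx":0,"ry":0,"rz":0},{"dx":0.45,"dy":0.98,"dz":0,"rx":0,"ry":0,"rz":0},{"dx":0.45,"dy":0.98,"dz":0,"rx":0,"ry":0,"rz":0},{"dx":0.45,"dy":0.98,"dz":0,"rx":0,"ry":0,"rz":0},{"dx":0.45,"dy":0.98,"dz":0,"rx":0,"ry":0,"rz":0},{"dx":0.45,"dy":0.98,"dz":0,"rx":0,"ry":0,"rz":0}]}}

```text
t: 2.6
tcp_pos: [0.4906, -0.0748, 0.231]
tool_rot: [0.999, -0.05, -0.0, -0.0]
force: [0.8, -0.4, -0.8]
finger_gap: 0.662
gripper_force: 0.0
```

Call:
{"api": "move_arm", "payload": {"targets": [{"dx":0.45,"dy":0.98,"dz":0,"rx":0.02,"ry":0.2,"rz":0},{"dx":0.45,"dy":0.98,"dz":0,"rx":0.02,"ry":0.2,"rz":0},{"dx":0.45,"dy":0.98,"dz":0,"rx":0.02,"ry":0.2,"rz":0},{"dx":0.45,"dy":0.98,"dz":0,"rx":0.02,"ry":0.2,"rz":0},{"dx":0,"dy":0,"dz":-0.7,"rx":0.02,"ry":0.2,"rz":0},{"dx":0,"dy":0,"dz":-0.7,"rx":0,"ry":0,"rz":0},{"dx":0,"dy":0,"dz":-0.7,"rx":0,"ry":0,"rz":0},{"dx":0,"dy":0,"dz":-0.7,"rx":0,"ry":0,"rz":0},{"dx":0,"dy":0,"dz":0,"rx":0,"ry":0,"rz":0},{"dx":0,"dy":0,"dz":0,"rx":0,"ry":0,"rz":0}]}}

```text
t: 3.85
tcp_pos: [0.5357, 0.022, 0.1619]
tool_rot: [0.964, -0.049, -0.259, -0.013]
force: [0.2, -0.0, -0.3]
finger_gap: 0.66
gripper_force: 0.0
```

```bash
python3 -c "
from h import *;st()"
```

```text
t 3.85 q [-0.153  0.729  1.363 -0.026  1.574  1.526] tcp [0.5357 0.022  0.1619] jig [[ 17.6  31.9 161.9]] 
zjig [-0.501 -0.021 -0.865] yjig [ 0.041 -0.999  0.   ] F [ 0.2 -0.  -0.3] gap 0.66 gf 0.0
```

Call:
{"api": "move_arm", "payload": {"targets": [{"dx":0.05,"dy":0.1,"dz":-0.8,"rx":0,"ry":0,"rz":0},{"dx":0,"dy":0,"dz":-0.8,"rx":0,"ry":0,"rz":0},{"dx":0,"dy":0,"dz":-0.8,"rx":0,"ry":0,"rz":0},{"dx":0,"dy":0,"dz":-0.8,"rx":0,"ry":0,"rz":0},{"dx":0,"dy":0,"dz":-0.7,"rx":0,"ry":0,"rz":0},{"dx":0,"dy":0,"dz":-0.6,"rx":0,"ry":0,"rz":0},{"dx":0,"dy":0,"dz":-0.5,"rx":0,"ry":0,"rz":0},{"dx":0,"dy":0,"dz":-0.35,"rx":0,"ry":0,"rz":0},{"dx":0,"dy":0,"dz":-0.2,"rx":0,"ry":0,"rz":0},{"dx":0,"dy":0,"dz":0,"rx":0,"ry":0,"rz":0}]}}

```text
t: 5.1
tcp_pos: [0.5368, 0.0248, 0.0225]
tool_rot: [0.964, -0.049, -0.26, -0.013]
force: [0.9, -0.4, 0.4]
finger_gap: 0.66
gripper_force: 0.0
```

Call:
{"api": "move_arm", "payload": {"targets": [{"dx":0,"dy":0,"dz":0,"rx":0,"ry":0,"rz":0},{"dx":0,"dy":0,"dz":0,"rx":0,"ry":0,"rz":0},{"dx":0,"dy":0,"dz":0,"rx":0,"ry":0,"rz":0},{"dx":0,"dy":0,"dz":0,"rx":0,"ry":0,"rz":0},{"dx":0,"dy":0,"dz":0,"rx":0,"ry":0,"rz":0},{"dx":0,"dy":0,"dz":0,"rx":0,"ry":0,"rz":0},{"dx":0,"dy":0,"dz":0,"rx":0,"ry":0,"rz":0},{"dx":0,"dy":0,"dz":0,"rx":0,"ry":0,"rz":0},{"dx":0,"dy":0,"dz":0,"rx":0,"ry":0,"rz":0},{"dx":0,"dy":0,"dz":0,"rx":0,"ry":0,"rz":0}], "claw": 20, "newtons": 30}}

```text
t: 6.35
tcp_pos: [0.5374, 0.0248, 0.023]
tool_rot: [0.965, -0.049, -0.259, -0.013]
force: [2.3, 1.6, 4.8]
finger_gap: 0.533
gripper_force: 32.9
```

```bash
python3 -c "
from h import *;st()"
```

```text
t 6.35 q [-0.148  0.92   1.401 -0.025  1.345  1.535] tcp [0.5374 0.0248 0.023 ] jig [[18.9 35.  23. ]] 
zjig [-0.501 -0.021 -0.865] yjig [ 0.041 -0.999  0.   ] F [2.3 1.6 4.8] gap 0.533 gf 32.9
```

Call:
{"api": "move_arm", "payload": {"targets": [{"dx":0,"dy":0,"dz":0.8,"rx":0,"ry":0,"rz":0},{"dx":0,"dy":0,"dz":0.8,"rx":0,"ry":0,"rz":0},{"dx":0,"dy":0,"dz":0.8,"rx":-0.02,"ry":-0.2,"rz":0},{"dx":0,"dy":0,"dz":0.8,"rx":-0.03,"ry":-0.28,"rz":0},{"dx":0,"dy":0,"dz":0,"rx":-0.03,"ry":-0.28,"rz":0},{"dx":0,"dy":0,"dz":0,"rx":-0.03,"ry":-0.28,"rz":0},{"dx":0,"dy":0,"dz":0,"rx":-0.03,"ry":-0.28,"rz":0},{"dx":0,"dy":0,"dz":0,"rx":-0.03,"ry":-0.28,"rz":0},{"dx":0,"dy":0,"dz":0,"rx":-0.03,"ry":-0.28,"rz":0},{"dx":0,"dy":0,"dz":0,"rx":-0.03,"ry":-0.28,"rz":0}], "newtons": 40}}

```text
t: 7.6
tcp_pos: [0.54, 0.0495, 0.1036]
tool_rot: [0.979, -0.038, 0.196, -0.027]
force: [0.4, 1.2, -2.1]
finger_gap: 0.532
gripper_force: 41.6
```

```bash
python3 -c "
from h import *;st()"
```

```text
t 7.6 q [-0.173  0.56   2.05   0.621  0.179  0.883] tcp [0.54   0.0495 0.1036] jig [[ 17.9  59.7 103.6]] 
zjig [ 0.377  0.092 -0.922] yjig [ 0.077 -0.995 -0.068] F [ 0.4  1.2 -2.1] gap 0.532 gf 41.6
```

Call:
{"api": "move_arm", "payload": {"targets": [{"dx":0,"dy":-0.33,"dz":0.8,"rx":0,"ry":0,"rz":0},{"dx":0,"dy":-0.33,"dz":0.8,"rx":0,"ry":0,"rz":0},{"dx":0,"dy":-0.33,"dz":0.8,"rx":0,"ry":0,"rz":0},{"dx":0,"dy":0,"dz":0,"rx":-0.015,"ry":-0.14,"rz":0},{"dx":0,"dy":0,"dz":0,"rx":-0.015,"ry":-0.14,"rz":0},{"dx":0,"dy":0,"dz":0,"rx":-0.015,"ry":-0.14,"rz":0},{"dx":0,"dy":0,"dz":0,"rx":-0.015,"ry":-0.14,"rz":0},{"dx":0,"dy":0,"dz":0,"rx":-0.015,"ry":-0.14,"rz":0},{"dx":0,"dy":0,"dz":0,"rx":-0.015,"ry":-0.14,"rz":0},{"dx":0,"dy":0,"dz":0,"rx":-0.015,"ry":-0.14,"rz":0}]}}

```text
t: 8.85
tcp_pos: [0.5436, 0.0455, 0.1636]
tool_rot: [0.942, -0.019, 0.331, -0.051]
force: [-0.2, 0.9, -2.1]
finger_gap: 0.534
gripper_force: 41.8
```

```bash
python3 -c "
from h import *;st()"
```

```text
t 8.85 q [-0.258  0.48   2.208  2.226  0.309 -0.814] tcp [0.5436 0.0455 0.1636] jig [[ 22.1  56.3 163.6]] 
zjig [ 0.608  0.172 -0.775] yjig [ 0.138 -0.984 -0.11 ] F [-0.2  0.9 -2.1] gap 0.534 gf 41.8
```

```bash
cat >>h.py <<'E'
def go(jp,zj,yj):
    from station import sensors
    from scipy.spatial.transform import Rotation as R
    s=sensors.sense();a=np.load("a.npy");c,q=np.cos(a[2]),np.sin(a[2]);W=np.array([[c,-q,0],[q,c,0],[0,0,1]])
    z=np.array(zj,float);z/=np.linalg.norm(z);y=np.array(yj,float);y-=z*(y@z);y/=np.linalg.norm(y)
    M=W@np.c_[np.cross(y,z),y,z];rv=(R.from_matrix(M)*R.from_quat(s['tool_rot']).inv()).as_rotvec()
    d=T(a,np.array(jp)/1e3)[0]-s['tcp_pos'];print("units d",np.round(d/.025,2),"r",np.round(np.degrees(rv)/30,3),"deg",np.degrees(np.linalg.norm(rv)).round(1))
E
python3 -c "
from h import *;from scipy.spatial.transform import Rotation as R
r=R.from_euler('y',-90,degrees=True)*R.from_euler('z',-2,degrees=True)
z=r.apply([-.501,-.021,-.865]);y=r.apply([.041,-.999,0]);print(z,y)
go([12,36,150],z,y)"
```

```text
[ 0.865      -0.00350256 -0.50142769] [ 3.36189410e-18 -9.99822316e-01  6.11042670e-03]
units d [-0.51 -0.75 -0.55] r [-0.27  -0.687 -0.3  ] deg 23.9
```

Call:
{"api": "move_arm", "payload": {"targets": [{"dx":-0.1,"dy":-0.15,"dz":-0.1,"rx":-0.045,"ry":-0.115,"rz":-0.05},{"dx":-0.1,"dy":-0.15,"dz":-0.1,"rx":-0.045,"ry":-0.115,"rz":-0.05},{"dx":-0.1,"dy":-0.15,"dz":-0.1,"rx":-0.045,"ry":-0.115,"rz":-0.05},{"dx":-0.1,"dy":-0.15,"dz":-0.1,"rx":-0.045,"ry":-0.115,"rz":-0.05},{"dx":-0.1,"dy":-0.15,"dz":-0.1,"rx":-0.045,"ry":-0.115,"rz":-0.05},{"dx":0,"dy":0,"dz":0,"rx":-0.045,"ry":-0.112,"rz":-0.05},{"dx":0,"dy":0,"dz":0,"rx":0,"ry":0,"rz":0},{"dx":0,"dy":0,"dz":0,"rx":0,"ry":0,"rz":0},{"dx":0,"dy":0,"dz":0,"rx":0,"ry":0,"rz":0},{"dx":0,"dy":0,"dz":0,"rx":0,"ry":0,"rz":0}]}}

```text
t: 10.1
tcp_pos: [0.5359, 0.0298, 0.1513]
tool_rot: [0.869, -0.059, 0.491, 0.032]
force: [0.1, -0.2, -2.4]
finger_gap: 0.534
gripper_force: 41.8
```

```bash
python3 -c "
from h import *;st();go([12,36,75],[.865,0,-.5],[0,-1,0]);pic('side','s1.png',200,320,155,335,3.3)"
```

```text
t 10.1 q [-0.171  0.803  2.442  3.107  1.131 -1.573] tcp [0.5359 0.0298 0.1513] jig [[ 16.7  39.6 151.3]] 
zjig [ 0.856  0.007 -0.517] yjig [ 0.007 -1.    -0.002] F [ 0.1 -0.2 -2.4] gap 0.534 gf 41.8
units d [-0.21 -0.12 -3.05] r [-0.008 -0.035 -0.014] deg 1.2
```

View pics/s1.png

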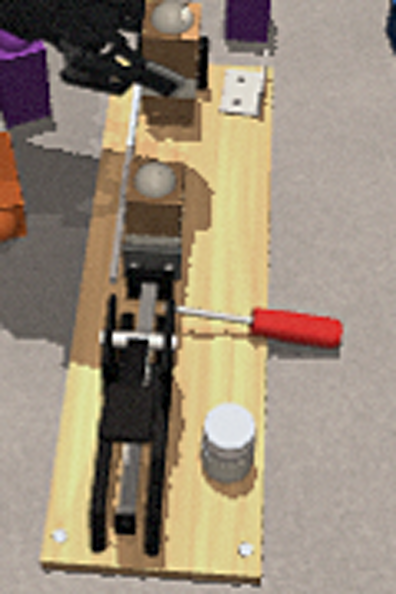

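Call:
{"api": "move_arm", "payload": {"targets": [{"dx":-0.02,"dy":-0.015,"dz":-0.4,"rx":0,"ry":0,"rz":0},{"dx":-0.02,"dy":-0.015,"dz":-0.4,"rx":0,"ry":0,"rz":0},{"dx":-0.02,"dy":-0.015,"dz":-0.4,"rx":0,"ry":0,"rz":0},{"dx":-0.02,"dy":-0.015,"dz":-0.4,"rx":0,"ry":0,"rz":0},{"dx":-0.02,"dy":-0.015,"dz":-0.4,"rx":0,"ry":0,"rz":0},{"dx":-0.02,"dy":-0.015,"dz":-0.4,"rx":-0.004,"ry":-0.02,"rz":-0.005},{"dx":-0.02,"dy":-0.015,"dz":-0.3,"rx":-0.004,"ry":-0.015,"rz":-0.005},{"dx":0,"dy":0,"dz":0,"rx":0,"ry":0,"rz":0},{"dx":0,"dy":0,"dz":0,"rx":0,"ry":0,"rz":0},{"dx":0,"dy":0,"dz":0,"rx":0,"ry":0,"rz":0}]}}

```text
t: 11.4
tcp_pos: [0.5361, 0.0283, 0.0835]
tool_rot: [0.865, -0.061, 0.497, 0.035]
force: [-0.5, -0.7, -1.0]
finger_gap: 0.535
gripper_force: 41.9
```

```bash
python3 -c "
from h import *;st();go([12,36,52],[.865,0,-.5],[0,-1,0])
pic('side','s2.png',185,305,145,265,5)"
```

```text
t 11.4 q [-0.169  1.071  2.443  3.117  1.417 -1.582] tcp [0.5361 0.0283 0.0835] jig [[17.1 38.2 83.5]] 
zjig [ 0.865  0.001 -0.503] yjig [ 0.001 -1.     0.001] F [-0.5 -0.7 -1. ] gap 0.535 gf 41.9
units d [-0.22 -0.06 -1.26] r [ 0.    -0.005 -0.003] deg 0.2
```

View pics/s2.png

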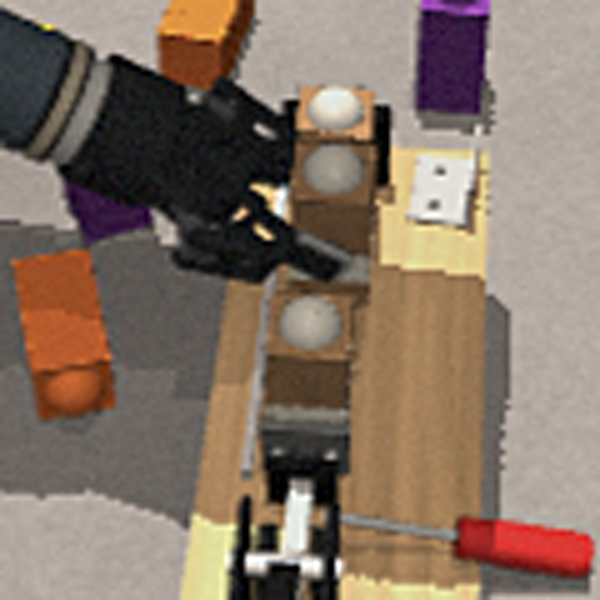

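Call:
{"api": "move_arm", "payload": {"targets": [{"dx":-0.02,"dy":-0.01,"dz":-0.25,"rx":0,"ry":0,"rz":0},{"dx":-0.02,"dy":-0.01,"dz":-0.25,"rx":0,"ry":0,"rz":0},{"dx":-0.02,"dy":0,"dz":-0.25,"rx":0,"ry":0,"rz":0},{"dx":-0.02,"dy":0,"dz":-0.2,"rx":0,"ry":0,"rz":0},{"dx":-0.02,"dy":0,"dz":-0.15,"rx":0,"ry":0,"rz":0},{"dx":0,"dy":0,"dz":-0.1,"rx":0,"ry":0,"rz":0},{"dx":0,"dy":0,"dz":-0.06,"rx":0,"ry":0,"rz":0},{"dx":0,"dy":0,"dz":0,"rx":0,"ry":0,"rz":0},{"dx":0,"dy":0,"dz":0,"rx":0,"ry":0,"rz":0},{"dx":0,"dy":0,"dz":0,"rx":0,"ry":0,"rz":0}]}}

```text
t: 12.7
tcp_pos: [0.5336, 0.0278, 0.0517]
tool_rot: [0.865, -0.061, 0.497, 0.035]
force: [-0.1, -0.4, -1.8]
finger_gap: 0.533
gripper_force: 41.9
```

```bash
python3 -c "
from h import *;st();go([12,36,50],[.865,0,-.5],[0,-1,0])"
```

```text
t 12.7 q [-0.173  1.179  2.432  3.114  1.513 -1.586] tcp [0.5336 0.0278 0.0517] jig [[14.7 37.4 51.7]] 
zjig [ 0.864  0.001 -0.503] yjig [ 0.001 -1.     0.001] F [-0.1 -0.4 -1.8] gap 0.533 gf 41.9
units d [-0.11 -0.04 -0.07] r [ 0.    -0.005 -0.003] deg 0.2
```

Call:
{"api": "move_arm", "payload": {"targets": [{"dx":-0.05,"dy":0,"dz":-0.04,"rx":0,"ry":0,"rz":0},{"dx":-0.05,"dy":0,"dz":-0.04,"rx":0,"ry":0,"rz":0},{"dx":0,"dy":0,"dz":0,"rx":0,"ry":0,"rz":0},{"dx":0,"dy":0,"dz":0,"rx":0,"ry":0,"rz":0},{"dx":0,"dy":0,"dz":0,"rx":0,"ry":0,"rz":0},{"dx":0,"dy":0,"dz":0,"rx":0,"ry":0,"rz":0},{"dx":0,"dy":0,"dz":0,"rx":0,"ry":0,"rz":0},{"dx":0,"dy":0,"dz":0,"rx":0,"ry":0,"rz":0},{"dx":0,"dy":0,"dz":0,"rx":0,"ry":0,"rz":0},{"dx":0,"dy":0,"dz":0,"rx":0,"ry":0,"rz":0}]}}

```text
t: 13.95
tcp_pos: [0.5311, 0.0278, 0.0496]
tool_rot: [0.865, -0.061, 0.497, 0.035]
force: [0.7, 0.6, -1.5]
finger_gap: 0.533
gripper_force: 41.9
```

Call:
{"api": "move_arm", "payload": {"targets": [{"dx":0,"dy":0,"dz":-0.04,"rx":0,"ry":0,"rz":0},{"dx":0,"dy":0,"dz":-0.04,"rx":0,"ry":0,"rz":0},{"dx":0,"dy":0,"dz":0,"rx":0,"ry":0,"rz":0},{"dx":0,"dy":0,"dz":0,"rx":0,"ry":0,"rz":0},{"dx":0,"dy":0,"dz":0,"rx":0,"ry":0,"rz":0},{"dx":0,"dy":0,"dz":0,"rx":0,"ry":0,"rz":0},{"dx":0,"dy":0,"dz":0,"rx":0,"ry":0,"rz":0},{"dx":0,"dy":0,"dz":0,"rx":0,"ry":0,"rz":0},{"dx":0,"dy":0,"dz":0,"rx":0,"ry":0,"rz":0},{"dx":0,"dy":0,"dz":0,"rx":0,"ry":0,"rz":0}]}}

```text
t: 15.2
tcp_pos: [0.5311, 0.0278, 0.0484]
tool_rot: [0.864, -0.061, 0.498, 0.035]
force: [-2.7, -0.5, 5.6]
finger_gap: 0.533
gripper_force: 42.5
```

Call:
{"api": "move_arm", "payload": {"targets": [{"dx":0,"dy":0,"dz":0,"rx":0,"ry":0,"rz":0},{"dx":0,"dy":0,"dz":0,"rx":0,"ry":0,"rz":0},{"dx":0,"dy":0,"dz":0,"rx":0,"ry":0,"rz":0},{"dx":0,"dy":0,"dz":0,"rx":0,"ry":0,"rz":0},{"dx":0,"dy":0,"dz":0,"rx":0,"ry":0,"rz":0},{"dx":0,"dy":0,"dz":0,"rx":0,"ry":0,"rz":0},{"dx":0,"dy":0,"dz":0,"rx":0,"ry":0,"rz":0},{"dx":0,"dy":0,"dz":0,"rx":0,"ry":0,"rz":0},{"dx":0,"dy":0,"dz":0,"rx":0,"ry":0,"rz":0},{"dx":0,"dy":0,"dz":0,"rx":0,"ry":0,"rz":0}], "claw": 68}}

```text
t: 16.45
tcp_pos: [0.5311, 0.0278, 0.0475]
tool_rot: [0.865, -0.061, 0.497, 0.035]
force: [-0.1, 0.6, -0.1]
finger_gap: 0.679
gripper_force: 0.0
```

```bash
python3 -c "
from h import *;st()
pic('side','s3.png',185,305,145,265,5)"
```

```text
t 16.45 q [-0.175  1.199  2.436  3.112  1.536 -1.587] tcp [0.5311 0.0278 0.0475] jig [[12.2 37.  47.5]] 
zjig [ 0.864  0.001 -0.503] yjig [ 0.001 -1.     0.001] F [-0.1  0.6 -0.1] gap 0.679 gf 0.0
```

View pics/s3.png

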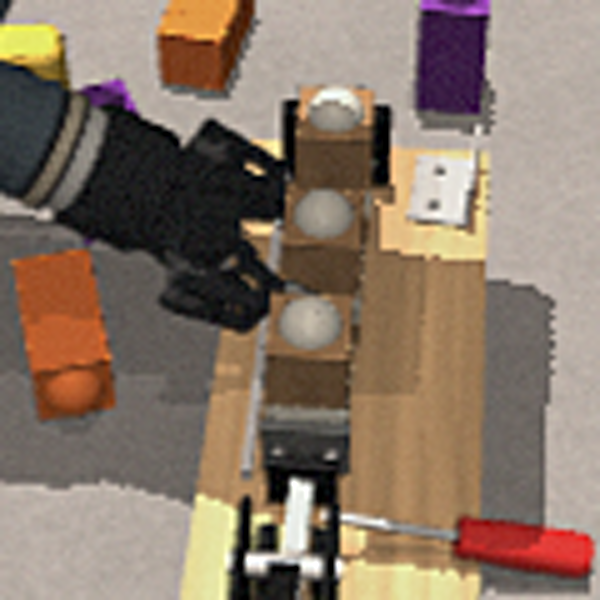

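The carton is standing in line and let go, with its dome at crop px (325,210). Next I raise the arm clear of it.

Call:
{"api": "move_arm", "payload": {"targets": [{"dx":0,"dy":0,"dz":0.3,"rx":0,"ry":0,"rz":0},{"dx":0.02,"dy":0,"dz":0.6,"rx":0,"ry":0,"rz":0},{"dx":0.02,"dy":0,"dz":0.7,"rx":0,"ry":0,"rz":0},{"dx":0.02,"dy":0,"dz":0.7,"rx":0,"ry":0,"rz":0},{"dx":0.02,"dy":0,"dz":0.7,"rx":0,"ry":0,"rz":0},{"dx":0.02,"dy":0,"dz":0.7,"rx":0,"ry":0,"rz":0},{"dx":0.02,"dy":0,"dz":0.7,"rx":0,"ry":0,"rz":0},{"dx":0,"dy":0,"dz":0.7,"rx":0,"ry":0,"rz":0},{"dx":0,"dy":0,"dz":0.7,"rx":0,"ry":0,"rz":0},{"dx":0,"dy":0,"dz":0.7,"rx":0,"ry":0,"rz":0}]}}

```text
t: 17.75
tcp_pos: [0.5389, 0.0292, 0.2102]
tool_rot: [0.865, -0.061, 0.496, 0.036]
force: [0.3, 0.4, -0.6]
finger_gap: 0.686
gripper_force: 0.0
```

```bash
python3 -c "
from h import *;st();go([0,-295,260],[0,0,-1],[0,-1,0])"
```

```text
t 17.75 q [-0.163  0.585  2.405  3.119  0.891 -1.569] tcp [0.5389 0.0292 0.2102] jig [[ 19.7  39.5 210.2]] 
zjig [ 0.863 -0.001 -0.505] yjig [-0.    -1.     0.001] F [ 0.3  0.4 -0.6] gap 0.686 gf 0.0
units d [ -2.67 -13.13   1.99] r [ 2.840e-01  1.969e+00 -1.000e-03] deg 59.7
```

Call:
{"api": "move_arm", "payload": {"targets": [{"dx":0,"dy":-0.4,"dz":0.7,"rx":0.024,"ry":0.164,"rz":0},{"dx":0,"dy":-0.7,"dz":0.7,"rx":0.024,"ry":0.164,"rz":0},{"dx":0,"dy":-0.7,"dz":0.6,"rx":0.024,"ry":0.164,"rz":0},{"dx":0,"dy":-0.7,"dz":0,"rx":0.024,"ry":0.164,"rz":0},{"dx":0,"dy":-0.7,"dz":0,"rx":0.024,"ry":0.164,"rz":0},{"dx":0,"dy":-0.7,"dz":0,"rx":0.024,"ry":0.164,"rz":0},{"dx":0,"dy":-0.7,"dz":0,"rx":0.024,"ry":0.164,"rz":0},{"dx":0,"dy":-0.7,"dz":0,"rx":0.024,"ry":0.164,"rz":0},{"dx":0,"dy":-0.7,"dz":0,"rx":0.024,"ry":0.164,"rz":0},{"dx":0,"dy":-0.7,"dz":0,"rx":0.024,"ry":0.164,"rz":0}], "claw": 0}}

```text
t: 19.0
tcp_pos: [0.5505, -0.0244, 0.2512]
tool_rot: [0.956, -0.052, 0.284, -0.043]
force: [0.6, 0.3, -0.4]
finger_gap: -0.004
gripper_force: 0.0
```

```bash
python3 -c "
from h import *;st();go([0,-295,230],[0,0,-1],[0,-1,0])"
```

```text
t 19.0 q [-0.392  0.263  2.022  0.691  0.417  0.712] tcp [ 0.5505 -0.0244  0.2512] jig [[ 38.8 -12.  251.2]] 
zjig [ 0.534  0.13  -0.835] yjig [ 0.066 -0.991 -0.113] F [ 0.6  0.3 -0.4] gap -0.004 gf 0.0
units d [ -3.14 -10.99  -0.85] r [-0.089  1.109 -0.061] deg 33.4
```

Call:
{"api": "move_arm", "payload": {"targets": [{"dx":-0.1,"dy":-0.8,"dz":0,"rx":-0.01,"ry":0.14,"rz":-0.008},{"dx":-0.2,"dy":-0.95,"dz":0,"rx":-0.01,"ry":0.14,"rz":-0.008},{"dx":-0.3,"dy":-0.95,"dz":0,"rx":-0.01,"ry":0.14,"rz":-0.008},{"dx":-0.3,"dy":-0.95,"dz":0,"rx":-0.01,"ry":0.14,"rz":-0.008},{"dx":-0.3,"dy":-0.95,"dz":0,"rx":-0.01,"ry":0.14,"rz":-0.008},{"dx":-0.3,"dy":-0.95,"dz":0,"rx":-0.01,"ry":0.14,"rz":-0.008},{"dx":-0.3,"dy":-0.95,"dz":0,"rx":-0.01,"ry":0.14,"rz":-0.008},{"dx":-0.3,"dy":-0.95,"dz":0,"rx":-0.01,"ry":0.13,"rz":-0.008},{"dx":-0.3,"dy":-0.95,"dz":0,"rx":0,"ry":0,"rz":0},{"dx":-0.3,"dy":-0.95,"dz":0,"rx":0,"ry":0,"rz":0}]}}

```text
t: 20.25
tcp_pos: [0.4841, -0.2586, 0.2516]
tool_rot: [0.997, -0.072, 0.002, -0.002]
force: [0.3, 0.1, 0.2]
finger_gap: 0.001
gripper_force: 0.0
```

```bash
python3 -c "
from h import *;st();go([0,-296,150],[0,0,-1],[0,-1,0])"
```

```text
t 20.25 q [-0.697  0.4    1.602  0.006  1.139  1.015] tcp [ 0.4841 -0.2586  0.2516] jig [[   6.2 -253.2  251.6]] 
zjig [ 0.003  0.004 -1.   ] yjig [-0.002 -1.    -0.004] F [0.3 0.1 0.2] gap 0.001 gf 0.0
units d [-0.49 -1.66 -4.06] r [-0.008  0.007  0.004] deg 0.3
```

Call:
{"api": "move_arm", "payload": {"targets": [{"dx":-0.16,"dy":-0.53,"dz":-0.4,"rx":0,"ry":0,"rz":0},{"dx":-0.16,"dy":-0.53,"dz":-0.7,"rx":0,"ry":0,"rz":0},{"dx":-0.16,"dy":-0.53,"dz":-0.8,"rx":0,"ry":0,"rz":0},{"dx":0,"dy":0,"dz":-0.8,"rx":0,"ry":0,"rz":0},{"dx":0,"dy":0,"dz":-0.8,"rx":0,"ry":0,"rz":0},{"dx":0,"dy":0,"dz":-0.6,"rx":0,"ry":0,"rz":0},{"dx":0,"dy":0,"dz":-0.3,"rx":0,"ry":0,"rz":0},{"dx":0,"dy":0,"dz":-0.2,"rx":0,"ry":0,"rz":0},{"dx":0,"dy":0,"dz":0,"rx":0,"ry":0,"rz":0},{"dx":0,"dy":0,"dz":0,"rx":0,"ry":0,"rz":0}]}}

```text
t: 21.5
tcp_pos: [0.4735, -0.2987, 0.1373]
tool_rot: [0.997, -0.072, 0.003, -0.001]
force: [-1.5, -1.6, 2.9]
finger_gap: 0.002
gripper_force: 1.1
```

```bash
python3 -c "
from h import *;st()"
```

```text
t 21.5 q [-0.765  0.568  1.687  0.007  0.885  0.945] tcp [ 0.4735 -0.2987  0.1373] jig [[   1.4 -294.4  137.3]] 
zjig [ 0.005  0.003 -1.   ] yjig [-0.003 -1.    -0.003] F [-1.5 -1.6  2.9] gap 0.002 gf 1.1
```

Call:
{"api": "move_arm", "payload": {"targets": [{"dx":0,"dy":0,"dz":-0.3,"rx":0,"ry":0,"rz":0},{"dx":0,"dy":0,"dz":-0.3,"rx":0,"ry":0,"rz":0},{"dx":0,"dy":0,"dz":-0.3,"rx":0,"ry":0,"rz":0},{"dx":0,"dy":0,"dz":-0.3,"rx":0,"ry":0,"rz":0},{"dx":0,"dy":0,"dz":-0.25,"rx":0,"ry":0,"rz":0},{"dx":0,"dy":0,"dz":-0.05,"rx":0,"ry":0,"rz":0},{"dx":0,"dy":0,"dz":0,"rx":0,"ry":0,"rz":0},{"dx":0,"dy":0,"dz":0,"rx":0,"ry":0,"rz":0},{"dx":0,"dy":0,"dz":0,"rx":0,"ry":0,"rz":0},{"dx":0,"dy":0,"dz":0,"rx":0,"ry":0,"rz":0}]}}

```text
t: 22.75
tcp_pos: [0.4745, -0.3007, 0.1006]
tool_rot: [0.997, -0.072, 0.004, 0.0]
force: [-2.1, -3.9, 5.7]
finger_gap: 0.0
gripper_force: 3.0
```

```bash
python3 -c "
from h import *;st()
pic('top','t1.png',180,392,160,265,3.75)"
```

```text
t 22.75 q [-0.766  0.626  1.709  0.006  0.8    0.945] tcp [ 0.4745 -0.3007  0.1006] jig [[   2.7 -296.2  100.6]] 
zjig [ 0.008 -0.    -1.   ] yjig [-0.002 -1.     0.   ] F [-2.1 -3.9  5.7] gap 0.0 gf 3.0
```

View pics/t1.png

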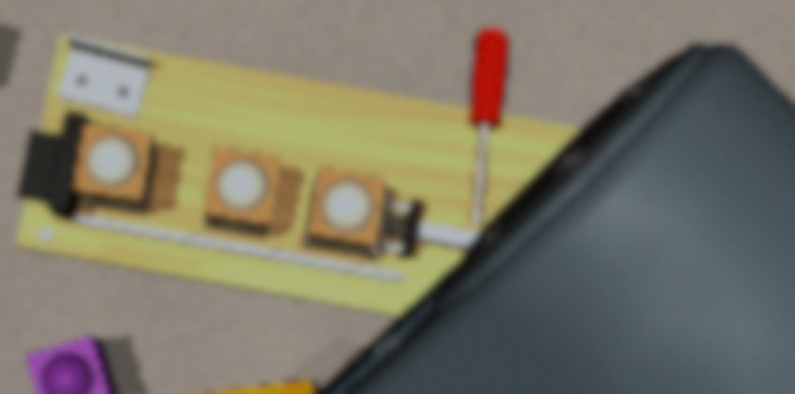

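The trigger is down. All three cartons stand with domes at (113,160), (242,185) and (347,205), so the jaw carton has moved. I'll track the domes by script from here.

Call:
{"api": "move_arm", "payload": {"targets": [{"dx":0,"dy":0,"dz":0.7,"rx":0,"ry":0,"rz":0},{"dx":0,"dy":0,"dz":0.7,"rx":0,"ry":0,"rz":0},{"dx":0,"dy":0,"dz":0.6,"rx":0,"ry":0,"rz":0},{"dx":0,"dy":0,"dz":0,"rx":0,"ry":0,"rz":0},{"dx":0,"dy":0,"dz":-0.4,"rx":0,"ry":0,"rz":0},{"dx":0,"dy":0,"dz":-0.4,"rx":0,"ry":0,"rz":0},{"dx":0,"dy":0,"dz":-0.4,"rx":0,"ry":0,"rz":0},{"dx":0,"dy":0,"dz":-0.4,"rx":0,"ry":0,"rz":0},{"dx":0,"dy":0,"dz":-0.4,"rx":0,"ry":0,"rz":0},{"dx":0,"dy":0,"dz":0,"rx":0,"ry":0,"rz":0}]}}

```text
t: 24.05
tcp_pos: [0.4737, -0.3004, 0.0984]
tool_rot: [0.997, -0.072, 0.003, -0.001]
force: [-1.1, -3.7, 6.1]
finger_gap: -0.001
gripper_force: 2.8
```

```bash
cat >>h.py <<'E'
def domes(img=None):
    a=np.load("a.npy");im=cams.snapshot("top") if img is None else img
    m=((im.min(2)>140)&(im.max(2).astype(int)-im.min(2)<45)).astype(np.uint8)
    n,_,s,c=cv2.connectedComponentsWithStats(m);c=c[1:];s=s[1:]
    J=inv(a,ray("top",c,.105))*1e3
    k=(abs(J[:,0])<16)&(J[:,1]>-70)&(J[:,1]<140)&(s[:,4]>8)
    print("domes",np.c_[J[k,:2],s[k,4]].round(1).tolist())
E
python3 -c "
from h import *;st();domes(cv2.imread('pics/top0.png')[:,:,::-1]);domes()"
```

```text
t 24.05 q [-0.767  0.63   1.71   0.006  0.799  0.945] tcp [ 0.4737 -0.3004  0.0984] jig [[   1.8 -296.    98.4]] 
zjig [ 0.005  0.001 -1.   ] yjig [-0.003 -1.    -0.001] F [-1.1 -3.7  6.1] gap -0.001 gf 2.8
domes [[1.9, 126.5, 66.0], [11.2, 36.1, 125.0], [-0.9, -45.9, 68.0]]
domes [[1.5, 126.2, 88.0], [0.7, 37.5, 91.0], [-0.6, -18.2, 87.0]]
```

Call:
{"api": "move_arm", "payload": {"targets": [{"dx":0,"dy":0,"dz":0.7,"rx":0,"ry":0,"rz":0},{"dx":0,"dy":0,"dz":0.7,"rx":0,"ry":0,"rz":0},{"dx":0,"dy":0,"dz":0.6,"rx":0,"ry":0,"rz":0},{"dx":0,"dy":0,"dz":0,"rx":0,"ry":0,"rz":0},{"dx":0,"dy":0,"dz":-0.4,"rx":0,"ry":0,"rz":0},{"dx":0,"dy":0,"dz":-0.4,"rx":0,"ry":0,"rz":0},{"dx":0,"dy":0,"dz":-0.4,"rx":0,"ry":0,"rz":0},{"dx":0,"dy":0,"dz":-0.4,"rx":0,"ry":0,"rz":0},{"dx":0,"dy":0,"dz":-0.4,"rx":0,"ry":0,"rz":0},{"dx":0,"dy":0,"dz":0,"rx":0,"ry":0,"rz":0}]}}

```text
t: 25.35
tcp_pos: [0.4736, -0.3004, 0.0984]
tool_rot: [0.997, -0.072, 0.003, -0.0]
force: [-0.5, -3.3, 5.6]
finger_gap: 0.003
gripper_force: 3.0
```

```bash
python3 -c "
from h import *;st();domes()"
```

```text
t 25.35 q [-0.767  0.63   1.71   0.006  0.799  0.945] tcp [ 0.4736 -0.3004  0.0984] jig [[   1.7 -296.    98.4]] 
zjig [ 0.005  0.001 -1.   ] yjig [-0.002 -1.    -0.001] F [-0.5 -3.3  5.6] gap 0.003 gf 3.0
domes [[1.4, 126.3, 88.0], [0.7, 42.5, 87.0], [-0.4, -3.8, 91.0]]
```

Call:
{"api": "move_arm", "payload": {"targets": [{"dx":0,"dy":0,"dz":0.7,"rx":0,"ry":0,"rz":0},{"dx":0,"dy":0,"dz":0.7,"rx":0,"ry":0,"rz":0},{"dx":0,"dy":0,"dz":0.6,"rx":0,"ry":0,"rz":0},{"dx":0,"dy":0,"dz":0,"rx":0,"ry":0,"rz":0},{"dx":0,"dy":0,"dz":-0.4,"rx":0,"ry":0,"rz":0},{"dx":0,"dy":0,"dz":-0.4,"rx":0,"ry":0,"rz":0},{"dx":0,"dy":0,"dz":-0.4,"rx":0,"ry":0,"rz":0},{"dx":0,"dy":0,"dz":-0.4,"rx":0,"ry":0,"rz":0},{"dx":0,"dy":0,"dz":-0.4,"rx":0,"ry":0,"rz":0},{"dx":0,"dy":0,"dz":0,"rx":0,"ry":0,"rz":0}]}}

```text
t: 26.65
tcp_pos: [0.4738, -0.3006, 0.0985]
tool_rot: [0.997, -0.072, 0.003, -0.0]
force: [-0.7, -4.0, 5.1]
finger_gap: -0.001
gripper_force: 3.0
```

```bash
python3 -c "
from h import *;st();domes()"
```

```text
t 26.65 q [-0.767  0.63   1.71   0.005  0.798  0.945] tcp [ 0.4738 -0.3006  0.0985] jig [[   1.9 -296.3   98.5]] 
zjig [ 0.006  0.001 -1.   ] yjig [-0.002 -1.    -0.001] F [-0.7 -4.   5.1] gap -0.001 gf 3.0
domes [[1.4, 126.3, 88.0], [1.0, 57.1, 88.0], [-0.3, 11.1, 92.0], [-7.4, -68.7, 96.0]]
```

Call:
{"api": "move_arm", "payload": {"targets": [{"dx":0,"dy":0,"dz":0.7,"rx":0,"ry":0,"rz":0},{"dx":0,"dy":0,"dz":0.7,"rx":0,"ry":0,"rz":0},{"dx":0,"dy":0,"dz":0.6,"rx":0,"ry":0,"rz":0},{"dx":0,"dy":0,"dz":0,"rx":0,"ry":0,"rz":0},{"dx":0,"dy":0,"dz":-0.4,"rx":0,"ry":0,"rz":0},{"dx":0,"dy":0,"dz":-0.4,"rx":0,"ry":0,"rz":0},{"dx":0,"dy":0,"dz":-0.4,"rx":0,"ry":0,"rz":0},{"dx":0,"dy":0,"dz":-0.4,"rx":0,"ry":0,"rz":0},{"dx":0,"dy":0,"dz":-0.4,"rx":0,"ry":0,"rz":0},{"dx":0,"dy":0,"dz":0,"rx":0,"ry":0,"rz":0}]}}

```text
t: 27.95
tcp_pos: [0.4737, -0.3007, 0.0985]
tool_rot: [0.997, -0.072, 0.003, -0.0]
force: [0.2, -3.3, 5.2]
finger_gap: -0.002
gripper_force: 3.0
```

```bash
python3 -c "
from h import *;st();domes()"
```

```text
t 27.95 q [-0.767  0.63   1.71   0.005  0.798  0.945] tcp [ 0.4737 -0.3007  0.0985] jig [[   1.9 -296.3   98.5]] 
zjig [ 0.006  0.001 -1.   ] yjig [-0.002 -1.    -0.001] F [ 0.2 -3.3  5.2] gap -0.002 gf 3.0
domes [[1.4, 126.3, 88.0], [0.8, 72.2, 87.0], [-0.3, 26.4, 91.0], [-7.5, -60.3, 108.0]]
```

Call:
{"api": "move_arm", "payload": {"targets": [{"dx":0,"dy":0,"dz":0.7,"rx":0,"ry":0,"rz":0},{"dx":0,"dy":0,"dz":0.7,"rx":0,"ry":0,"rz":0},{"dx":0,"dy":0,"dz":0.6,"rx":0,"ry":0,"rz":0},{"dx":0,"dy":0,"dz":0,"rx":0,"ry":0,"rz":0},{"dx":0,"dy":0,"dz":-0.4,"rx":0,"ry":0,"rz":0},{"dx":0,"dy":0,"dz":-0.4,"rx":0,"ry":0,"rz":0},{"dx":0,"dy":0,"dz":-0.4,"rx":0,"ry":0,"rz":0},{"dx":0,"dy":0,"dz":-0.3,"rx":0,"ry":0,"rz":0},{"dx":0,"dy":0,"dz":-0.2,"rx":0,"ry":0,"rz":0},{"dx":0,"dy":0,"dz":0,"rx":0,"ry":0,"rz":0}]}}

```text
t: 29.25
tcp_pos: [0.4737, -0.3008, 0.1062]
tool_rot: [0.997, -0.072, 0.003, 0.0]
force: [-1.6, -4.2, 6.4]
finger_gap: 0.004
gripper_force: 2.9
```

```bash
python3 -c "
from h import *;st();domes()"
```

```text
t 29.25 q [-0.767  0.617  1.705  0.005  0.815  0.945] tcp [ 0.4737 -0.3008  0.1062] jig [[   1.9 -296.4  106.2]] 
zjig [ 0.006  0.    -1.   ] yjig [-0.002 -1.    -0.   ] F [-1.6 -4.2  6.4] gap 0.004 gf 2.9
domes [[2.0, 130.1, 85.0], [0.9, 84.1, 88.0], [-0.5, 38.0, 87.0], [-7.3, -45.7, 103.0]]
```

Call:
{"api": "move_arm", "payload": {"targets": [{"dx":0,"dy":0,"dz":-0.1,"rx":0,"ry":0,"rz":0},{"dx":0,"dy":0,"dz":-0.1,"rx":0,"ry":0,"rz":0},{"dx":0,"dy":0,"dz":-0.1,"rx":0,"ry":0,"rz":0},{"dx":0,"dy":0,"dz":0,"rx":0,"ry":0,"rz":0},{"dx":0,"dy":0,"dz":0,"rx":0,"ry":0,"rz":0},{"dx":0,"dy":0,"dz":0,"rx":0,"ry":0,"rz":0},{"dx":0,"dy":0,"dz":0,"rx":0,"ry":0,"rz":0},{"dx":0,"dy":0,"dz":0,"rx":0,"ry":0,"rz":0},{"dx":0,"dy":0,"dz":0,"rx":0,"ry":0,"rz":0},{"dx":0,"dy":0,"dz":0,"rx":0,"ry":0,"rz":0}]}}

```text
t: 30.55
tcp_pos: [0.4737, -0.3007, 0.0993]
tool_rot: [0.997, -0.072, 0.003, 0.0]
force: [-1.5, -3.2, 8.7]
finger_gap: -0.003
gripper_force: 4.1
```

```bash
python3 -c "
from h import *;st();domes()"
```

```text
t 30.55 q [-0.767  0.628  1.71   0.005  0.799  0.945] tcp [ 0.4737 -0.3007  0.0993] jig [[   1.9 -296.3   99.3]] 
zjig [ 0.006  0.    -1.   ] yjig [-0.002 -1.    -0.   ] F [-1.5 -3.2  8.7] gap -0.003 gf 4.1
domes [[2.0, 130.3, 85.0], [1.0, 84.2, 87.0], [-0.4, 38.1, 86.0], [-7.3, -44.2, 103.0]]
```

Call:
{"api": "move_arm", "payload": {"targets": [{"dx":0,"dy":0,"dz":0.6,"rx":0,"ry":0,"rz":0},{"dx":0,"dy":0,"dz":0.7,"rx":0,"ry":0,"rz":0},{"dx":0,"dy":0,"dz":0.7,"rx":0,"ry":0,"rz":0},{"dx":0,"dy":0,"dz":0,"rx":0,"ry":0,"rz":0},{"dx":0,"dy":0,"dz":-0.4,"rx":0,"ry":0,"rz":0},{"dx":0,"dy":0,"dz":-0.4,"rx":0,"ry":0,"rz":0},{"dx":0,"dy":0,"dz":-0.15,"rx":0,"ry":0,"rz":0},{"dx":0,"dy":0,"dz":0,"rx":0,"ry":0,"rz":0},{"dx":0,"dy":0,"dz":0,"rx":0,"ry":0,"rz":0},{"dx":0,"dy":0,"dz":0,"rx":0,"ry":0,"rz":0}]}}

```text
t: 31.85
tcp_pos: [0.4738, -0.3008, 0.126]
tool_rot: [0.997, -0.072, 0.003, 0.0]
force: [-1.6, -3.7, 10.8]
finger_gap: -0.003
gripper_force: 4.9
```

```bash
python3 -c "
from h import *;st();domes()"
```

```text
t 31.85 q [-0.767  0.586  1.693  0.005  0.857  0.945] tcp [ 0.4738 -0.3008  0.126 ] jig [[   2.  -296.4  126. ]] 
zjig [ 0.006 -0.    -1.   ] yjig [-0.002 -1.     0.   ] F [-1.6 -3.7 10.8] gap -0.003 gf 4.9
domes [[2.0, 130.3, 85.0], [1.0, 84.3, 86.0], [-0.4, 38.1, 86.0], [-7.3, -33.8, 84.0]]
```

```bash
python3 -c "
from h import *
pic('side','s4.png',225,305,150,270,5);st()"
```

```text
t 31.95 q [-0.767  0.586  1.693  0.005  0.857  0.945] tcp [ 0.4738 -0.3008  0.126 ] jig [[   2.  -296.4  126. ]] 
zjig [ 0.006 -0.    -1.   ] yjig [-0.002 -1.     0.   ] F [-0.  -2.9 11.7] gap 0.001 gf 4.9
```

View pics/s4.png

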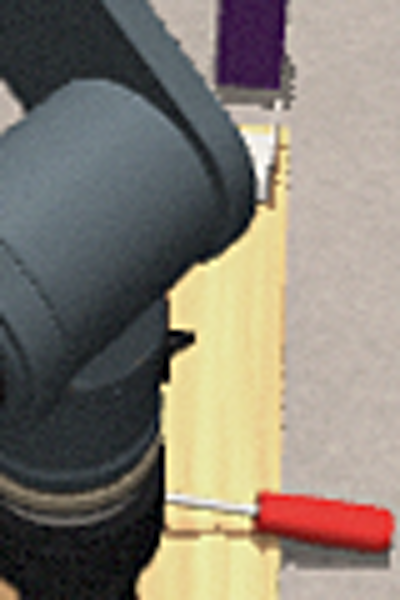

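The arm hides the row in this view. But the top-view domes sit 46 mm apart and in line, and the trigger force of about 11 N implies roughly 18 N at the pad, so I'm handing in.

```bash
python3 -c "
from station import order;print(order.sign_off())"
```

```text
the job is handed in; nothing more can be done
None
```

I stood the tipped carton upright in the gap, let go of it, closed the row against the end stop, and handed the job in at about 32 s with the trigger still held down. The pad force was not measured directly: I estimate about 18 N from roughly 11 N at the trigger. The last upright check was the dome positions in the top view, 46 mm apart and in line.

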